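# Open the long brush steriliser

## Robot

A 6-joint arm with a two-finger parallel gripper is mounted at the origin on the work surface. World frame = base frame: x ahead of the robot, y to its left, z up, the work surface at z = 0. Lengths are in m, angles in rad, forces in N, time in s.
With the tool pointing down it reaches from about 0.425 to 0.95 m from the base axis. Payload 3.5 kg.
Tool frame: the origin (TCP) lies midway between the tips of the shut fingers; the grasp point (between the pads) lies 19 mm behind it (ctrl.pinch_z is the distance from the TCP to the grasp point, in m); z points along the fingers, y is the line along which they close (so a half turn about z gives the same grasp; the last joint's range is limited). The gripper opens to 85 mm and grips with 20 to 120 N. Pads are 22 mm wide; open, the fingers measure 114 mm over their backs; the gripper's body (76 mm by 85 mm) begins 54 mm behind the grasp point. The pads swing forward as they close: fully open they stand 13 mm farther back than shut.
Start: joints at [1.102, 0.286, 1.577, -0, 1.279, -0.15], TCP at [0.212, 0.641, 0.21] pointing down, gripper open.
Joint ranges: [-2.77, 2.77], [-0.9, 2.22], [0.21, 2.48], [-1.53, 4.67], [0.24, 2.81], [-2.84, 2.84]. Speed limits (rad/s): [2.79, 2.79, 3.14, 3.14, 3.14, 3.14].

## Interface

Orientations are given as a unit quaternion [x, y, z, w].
In Python, from plant import get_state, viewer, sign_off, ctrl gives the robot as it stands. The module is installed in compiled form; this text tells all that it offers.
- The arm moves only by the shell command python3 -m handwheel 'ROWS' [FORCE]. ROWS is JSON, a list that holds one entry, the list of rows, each a list of 5 numbers: the finger opening in m, from 0 to 0.0854, then the shift along the tool's x, y, z in m, then the turn about the tool's z in degrees. In form: [[[claw, x, y, z, spin], ...]]. A call has 1 to 12 rows; each row shifts and turns the commanded pose from where the row before left it, along the tool's axes as they then stand; what a row does not reach is not made up. A row lasts 1/12 s, in which the tool goes at most 41.7 mm and 7.16 degrees, less where a joint would pass 70% of its speed; a pose out of reach is approached as far as the arm can. A call is refused whole if a number of a shift passes 0.0417 or a number of a turn 7.16, either way. A call with a gripper value outside its range is refused whole. The fingers move at their own pace and stop on an object; FORCE is the grip in N (left out, the last holds). Time passes only in rows, so rows that do not move let the fingers close. It gives the time, the measured TCP pose, the force, the opening and the grip force at its end, in the units of the state.
- get_state(): the state, without advancing time (a new reading comes with each control period).
- viewer.read_camera(name): name is "side" or "top" or "wrist"; returns the picture (384x512x3 uint8, blue, green, red); there is no depth.
- viewer.camera_params(name): a dict with "fov_y" (degrees; the focal length in pixels is half the picture's height over the tangent of half this angle, whatever the lens; pixels are square), "cx", "cy" (the principal point, pixels), "xyz" and "attitude" of the camera in the world; the wrist camera has in their place "hand_eye" (4x4, takes a point from camera to tool coordinates, whose origin is the TCP and whose axes are the flange's). Camera axes: x right, y up, looking along -z (the intrinsics and any distortion apply to the point x, -y, -z); pixel columns grow to the right and rows downward; lengths in m; the calibration is good to about 2 mm. A picture is of the moment at which its call begins: read the wrist's pose just before it. camera_params takes no time and is no camera call.
- sign_off(): hands the job in; it is judged then, once.
Trained networks look in the newest picture that a camera, given by its name, has taken for a name from the list of things; names that differ only in an ending like _2 or _b are one class to them, and where a whole thing is asked for, a point or a joint stands for the part that bears it (a point fixed in the world has none). Each returns a list of dicts, best first, with "confidence" (0 to 1); they miss things now and then, are a little off and sometimes report something else, mostly with a low value. They report only what shows in the picture. A call takes as long as a camera call.
- viewer.look_for(camera, name): "extent" ([left, top, width, height] as shares, 0 to 1, of the picture: columns of its width, rows of its height, round what is visible of it).
- viewer.outline_of(camera, name): "mask" (384x512 bool, what is visible of it) and "extent" ([left, top, width, height] as shares, 0 to 1, of the picture: columns of its width, rows of its height, round what is visible of it).
- viewer.pinpoint(camera, name): "xy" ([column, row] as shares, 0 to 1, of the picture: columns of its width, rows of its height: a listed point, or the origin of a listed thing).
The state is a dict: "time": time; "qpos": joint angles; "dq": joint speeds; "joint_efforts": joint torques, N m; "eef_pos": TCP position; "tcp_rot": TCP orientation; "contact_force": force on the tool from outside, world axes, zero at the start; "wrist_torque": the same for the moment, N m; "opening": opening from 0.0 (shut) to 1.0 (fully open); "finger_force": force on a finger pad.
Only numpy, scipy, OpenCV 4.12 (cv2) and the standard library are available. Lean on these libraries where they do the work, as an engineer would, in place of code of your own. Each camera call takes 0.05 s, during which the arm holds its last target. There are 200 camera calls.

## Task

Open the longer of the two white brush sterilisers on the make-up counter: pull its spring plunger knob straight up to free the steel cover, slide the cover fully open along its rails over the box's closed deck, and let go of the knob. Leave the shorter steriliser's cover shut.

Things in the scene. Friction and masses are not known exactly. Their poses are not given: they have to be found in the camera images.
- long_knob (a point): Centre of the LONG box's black knob: upright cylinder, 26 mm diameter, 26 mm tall, centre 92 mm above the table at rest. Under it a fixed 18 mm collar on the cover (cover top 56 mm above the table, rails 62 mm); else clear for 40 mm around. Frame turns with the box: z up, +y is the way the cover slides open (roughly the robot's left, yaw within 26 degrees). The knob travels with the cover.
- long_cover (a joint): Travel (m) of the LONG box's steel cover, 156 mm long: 0 shut and locked, 0.090 fully open at the end stop. Slides with 2 to 4 N, stays where left. The box is white, fixed, 260 mm long (along the slide), 130 mm wide; shut, the knob is 10 mm past its middle, and the cover slides from the half it closes over the bare white deck of the other half.
- long_plunger (a joint): Upward pull (m) of the LONG box's knob: 0 down, pin in its hole; the pin is free above 0.007; stop at 0.016. A spring pulls it down with 4 N at first, 8 N at the stop. A pull of 10 to 14 mm is good: hold it while sliding. Let go, it springs down: into the hole if the cover is shut, else onto the deck, where it rests at 0.007.
- short_cover (a joint): Travel (m) of the SHORT box's cover: to stay at 0 (shut). This box is built alike, with the same knob, but is 170 mm long and 110 mm wide. The two boxes stand side by side, to the robot's left and right; which is on which side varies.

How it is judged:
On the way:
1. the long steriliser's plunger is pulled clear of its hole while the cover is still shut (value of joint long_plunger above 0.006 m and value of joint long_cover below 0.012 m), for 0.05 s.
At the end, for the whole second after the job is handed in: The long steriliser's cover is at rest at least 75 mm open (of 90 mm), its plunger knob is let go and has sprung down onto the deck (less than 10 mm up), and the short steriliser's cover is shut (less than 10 mm open) (value of joint long_cover above 0.075 m and velocity of joint long_cover between -0.01 and 0.01 m/s and value of joint each of long_plunger, short_cover below 0.01 m); the robot touches nothing.
It fails at once if the short steriliser's cover is opened (10 mm or more) (value of joint short_cover above 0.01 m).
It also fails if it takes over 32 s, if anything falls off the work surface, if the arm or the gripper's body presses on something with over 40 N, if the wrist force passes 120 N, or if a joint passes its speed limit or range.

## Working session

There is one attempt and no reset: what is moved stays moved. The work goes in short steps, Python scripts to look and compute and a shell command to move; the robot and the scene stay as the last step left them, time stands still between calls to the robot, and variables do not carry over. Pictures are saved under pics/ and viewed, at most 10 in all, crops included, and the job is handed in when it is done.

```bash
mkdir -p pics
cat > h.py <<'E'
import numpy as np, cv2
from scipy.spatial.transform import Rotation as R
from plant import get_state, viewer, ctrl
def cam(n):
    p=viewer.camera_params(n); f=192/np.tan(np.radians(p["fov_y"])/2)
    if "hand_eye" in p:
        s=get_state(); T=np.eye(4); T[:3,:3]=R.from_quat(s["tcp_rot"]).as_matrix(); T[:3,3]=s["eef_pos"]
        T=T@np.array(p["hand_eye"]); return f,p["cx"],p["cy"],T[:3,3],T[:3,:3],p
    a=np.array(p["attitude"]); M=R.from_quat(a).as_matrix() if a.size==4 else a.reshape(3,3)
    return f,p["cx"],p["cy"],np.array(p["xyz"]),M,p
def ray(c,u,v):
    f,cx,cy,o,M,_=c; d=M@np.array([(u-cx)/f,-(v-cy)/f,-1]); return o,d/np.linalg.norm(d)
def atz(c,u,v,z):
    o,d=ray(c,u,v); return o+d*(z-o[2])/d[2]
def tri(rs):
    A=sum(np.eye(3)-np.outer(d,d) for o,d in rs); b=sum((np.eye(3)-np.outer(d,d))@o for o,d in rs)
    x=np.linalg.solve(A,b); return x,[np.linalg.norm(np.cross(x-o,d)) for o,d in rs]
E
python3 - <<'E'
from h import *
ims=[]
s=get_state();print({k:np.round(v,3) for k,v in s.items()},ctrl.pinch_z)
for n in ["side","top","wrist"]:
    c=cam(n); im=viewer.read_camera(n); print(n,c[5])
    for r in viewer.pinpoint(n,"long_knob")[:3]: print(r["confidence"],np.array(r["xy"])*[512,384])
    for k in ["long_cover","short_cover"]:
        for r in viewer.look_for(n,k)[:2]: print(k,r["confidence"],np.round(np.array(r["extent"])*[512,384,512,384]))
    cv2.imwrite(f"pics/{n}0.png",im)
E
```

```text
{'time': np.float64(0.0), 'qpos': array([ 1.102,  0.287,  1.578, -0.   ,  1.279, -0.15 ]), 'dq': array([ 0.002,  0.   , -0.   ,  0.   ,  0.001, -0.001]), 'joint_efforts': array([-2.0000e-03, -4.0598e+01, -2.9262e+01, -0.0000e+00,  6.0000e-03,
        0.0000e+00]), 'eef_pos': array([0.211, 0.64 , 0.208]), 'tcp_rot': array([ 0.159,  0.987, -0.001, -0.   ]), 'contact_force': array([-0.443,  0.916, -0.468]), 'wrist_torque': array([ 0.02 ,  0.047, -0.017]), 'finger_force': np.float64(0.0), 'opening': np.float64(1.0)} 0.0187
side {'fov_y': 50.96462726847585, 'cx': 258.92793794689646, 'cy': 189.60624656112267, 'xyz': array([ 0.21855794, -0.37189836,  0.66555044]), 'attitude': array([ 0.31468161, -0.1193587 , -0.35157032,  0.87357157])}
0.72 [169.8816 120.6144]
long_cover 0.59 [152. 115.  81.  68.]
short_cover 0.38 [164. 117.  11.  12.]
top {'fov_y': 56.76572608893212, 'cx': 260.03344266464586, 'cy': 191.41778437338004, 'xyz': array([0.38761941, 0.00257366, 0.74514879]), 'attitude': array([-0.07306049,  0.0797031 ,  0.73166106, -0.67303913])}
0.64 [126.3104 200.9856]
long_cover 0.65 [122. 171.  89.  66.]
wrist {'fov_y': 68.04108521528622, 'cx': 253.2054614878147, 'cy': 188.47705619845306, 'hand_eye': array([[-2.66725017e-04,  9.65726457e-01,  2.59561823e-01,
         6.59536348e-02],
       [ 9.99999784e-01,  4.13712347e-04, -5.11662299e-04,
         3.82359725e-04],
       [-6.01509750e-04,  2.59561630e-01, -9.65726358e-01,
        -1.63803863e-01],
       [ 0.00000000e+00,  0.00000000e+00,  0.00000000e+00,
         1.00000000e+00]])}
```

View pics/top0.png

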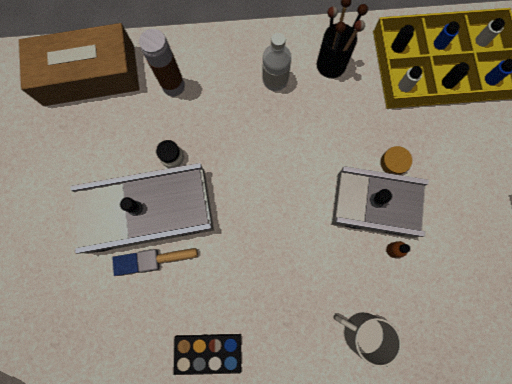

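View pics/side0.png

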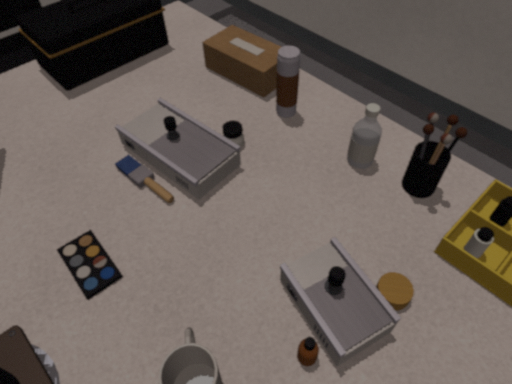

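The top view shows the long box on the left, with its knob at about (128,205), rails from (73,187) to (202,168) and from (77,250) to (210,231), and bare deck at its left end. The side view shows the same knob at about (170,122). The short box is on the right in both. The network's points agree with this.

Run:
```python
from h import *
t=cam("top");s=cam("side")
print(tri([ray(t,126.3,201),ray(s,169.9,120.6)]))
P=[atz(t,*p,0.062) for p in [(73,187),(202,168),(77,250),(210,231)]]
print(np.round(P,3)); 
for a,b in [(0,1),(2,3)]:
    d=P[a]-P[b]; print(np.linalg.norm(d),np.degrees(np.arctan2(-d[0],d[1])))
m=(P[0]+P[1]+P[2]+P[3])/4;print(m)
st=get_state();print(R.from_quat(st["tcp_rot"]).as_matrix().round(3))
```

```text
(array([0.53086846, 0.23991821, 0.09709598]), [np.float64(0.0015305716862107398), np.float64(0.001530571686210884)])
[[0.577 0.357 0.062]
 [0.595 0.101 0.062]
 [0.453 0.346 0.062]
 [0.468 0.092 0.062]]
0.2561803291682256 3.9717781155757046
0.2540619569852661 3.3812458753388204
[0.52316263 0.22397998 0.062     ]
[[-0.95   0.313  0.   ]
 [ 0.313  0.95   0.   ]
 [-0.     0.    -1.   ]]
```

The knob is at about (0.531, 0.240, 0.097) by two views, and the slide yaw is about 4°. Both match the text. Next I go above it and align the closing line with the slide.

```bash
python3 -m handwheel '[[[0.055,-0.0345,-0.0225,0,0],[0.055,-0.0345,-0.0225,0,0],[0.055,-0.0345,-0.0225,0,0],[0.055,-0.0345,-0.0225,0,0],[0.055,-0.0345,-0.0225,0,0],[0.055,-0.0345,-0.0225,0,0],[0.055,-0.0345,-0.0225,0,0],[0.055,-0.0345,-0.0225,0,0],[0.055,-0.0345,-0.0225,0,0],[0.055,-0.0345,-0.0225,0,0],[0.055,-0.0345,-0.0225,0,0],[0.055,-0.0345,-0.0225,0,0]]]' 40
python3 -m handwheel '[[[0.055,-0.015,-0.010,0.01,0],[0.055,0,0,0.01,-7],[0.055,0,0,0.01,-7],[0.055,0,0,0.005,-7],[0.055,0,0,0,-1],[0.055,0,0,0,0],[0.055,0,0,0,0]]]'
python3 - <<'E'
from h import *
st=get_state();M=R.from_quat(st["tcp_rot"]).as_matrix();print(st["eef_pos"],M.round(3))
c=cam("wrist");im=viewer.read_camera("wrist");cv2.imwrite("pics/w1.png",im)
for r in viewer.pinpoint("wrist","long_knob")[:3]:
    u=np.array(r["xy"])*[512,384]; p=atz(c,*u,.092); print(r["confidence"],u,p,"tool",(M.T@(p-st["eef_pos"])).round(4))
t=cam("top");s=cam("side");print(c[3])
np.save("c1.npy",np.array([c[3],*c[4]]))
E
```

```text
time: 1.6
eef_pos: [0.5211, 0.2531, 0.2102]
tcp_rot: [0.159, 0.987, 0.0, 0.0]
contact_force: [0.6, 1.1, 0.9]
opening: 0.644
finger_force: 0.0
time: 2.18
eef_pos: [0.5314, 0.2409, 0.1755]
tcp_rot: [-0.031, 1.0, 0.0, 0.001]
contact_force: [1.3, 0.1, -0.2]
opening: 0.644
finger_force: 0.0
[0.53144143 0.24086316 0.17551221] [[-0.998 -0.063  0.001]
 [-0.063  0.998  0.   ]
 [-0.001  0.    -1.   ]]
0.64 [248.6784 182.2848] [0.52675905 0.23715207 0.092     ] tool [ 0.005  -0.0034  0.0835]
[0.46558514 0.23717155 0.33924656]
```

View pics/w1.png

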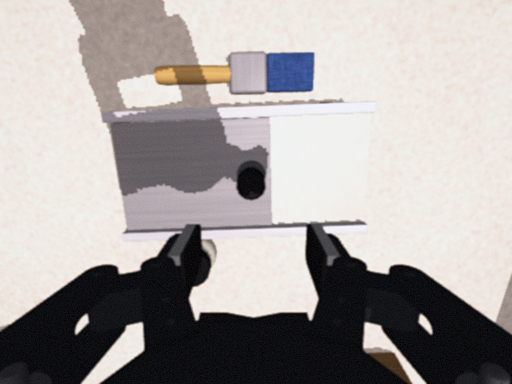

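The wrist view shows the knob at about (251,181), between the fingers and clear of them, and the rails tilted about 2° from the tool axes. I correct this, come down part-way and check again.

```bash
python3 -m handwheel '[[[0.055,0.004,-0.002,0.015,-1.5],[0.055,0,0,0.015,0],[0.055,0,0,0.015,0],[0.055,0,0,0.012,0],[0.055,0,0,0,0],[0.055,0,0,0,0]]]'
python3 - <<'E'
from h import *
st=get_state();M=R.from_quat(st["tcp_rot"]).as_matrix();print(st["eef_pos"],M.round(3))
c=cam("wrist");im=viewer.read_camera("wrist");cv2.imwrite("pics/w2.png",im)
a=np.load("c1.npy");c1=(c[0],c[1],c[2],a[0],a[1:],0)
u1=(248.7,182.3);rt=ray(cam("top"),126.3,201);rs=ray(cam("side"),169.9,120.6)
for r in viewer.pinpoint("wrist","long_knob")[:2]:
    u=np.array(r["xy"])*[512,384]; p=atz(c,*u,.092); print(r["confidence"],u,p,"tool",(M.T@(p-st["eef_pos"])).round(4))
    x,e=tri([ray(c,*u),ray(c1,*u1),rt,rs]);print("all",x,e,"tool",(M.T@(x-st["eef_pos"])).round(4))
    print(tri([ray(c,*u),ray(c1,*u1)]))
E
```

```text
time: 2.78
eef_pos: [0.527, 0.2384, 0.1175]
tcp_rot: [-0.046, 0.999, -0.0, -0.001]
contact_force: [-0.1, -0.4, -0.4]
opening: 0.647
finger_force: 0.0
[0.52697238 0.23841477 0.11745266] [[-0.996 -0.091 -0.001]
 [-0.091  0.996 -0.   ]
 [ 0.001 -0.    -1.   ]]
0.69 [251.5968 210.0864] [0.52787611 0.23795175 0.092     ] tool [-0.0009 -0.0005  0.0255]
all [0.5275438  0.23768213 0.09940363] [np.float64(0.002133982919767652), np.float64(0.0025788279273033553), np.float64(0.00414033366001481), np.float64(0.0005508069407691747)] tool [-0.0005 -0.0008  0.018 ]
(array([0.523734  , 0.23740431, 0.1040204 ]), [np.float64(0.00024010218939218107), np.float64(0.00024010218939220573)])
```

View pics/w2.png

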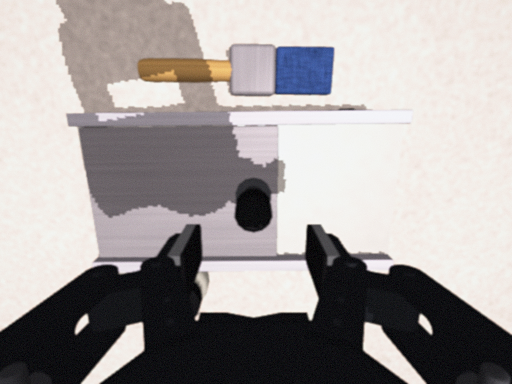

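The rails are now level in the picture, at rows ~118 and ~262. The knob, at about (253,207), is centred between the fingers and at the TCP in x/y. Descend 42 mm and grip.

```bash
python3 -m handwheel '[[[0.055,0,0,0.014,0],[0.055,0,0,0.014,0],[0.055,0,0,0.014,0],[0.055,0,0,0,0],[0.015,0,0,0,0],[0.015,0,0,0,0],[0.015,0,0,0,0],[0.015,0,0,0,0],[0.015,0,0,0,0],[0.015,0,0,0,0]]]' 50
```

```text
time: 3.72
eef_pos: [0.5285, 0.2387, 0.0779]
tcp_rot: [-0.046, 0.999, 0.0, 0.001]
contact_force: [-0.9, -0.4, 7.4]
opening: 0.258
finger_force: 49.0
```

```bash
python3 -m handwheel '[[[0.015,0,0,-0.004,0],[0.015,0,0,-0.004,0],[0.015,0,0,-0.004,0],[0.015,0,0,-0.002,0],[0.015,0,0,0,0],[0.015,0,0,0,0]]]'
python3 - <<'E'
from h import *
im=viewer.read_camera("wrist");cv2.imwrite("pics/w3.png",im[120:340,130:380])
im=viewer.read_camera("side");cv2.imwrite("pics/s3.png",cv2.resize(im[60:220,90:270],None,fx=3,fy=3))
E
```

```text
time: 4.22
eef_pos: [0.5283, 0.2386, 0.0891]
tcp_rot: [-0.046, 0.999, 0.0, 0.002]
contact_force: [5.9, 1.5, -7.0]
opening: 0.254
finger_force: 49.3
```

View pics/w3.png

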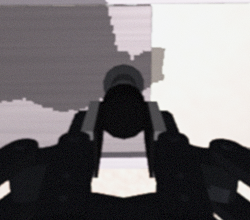

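View pics/s3.png

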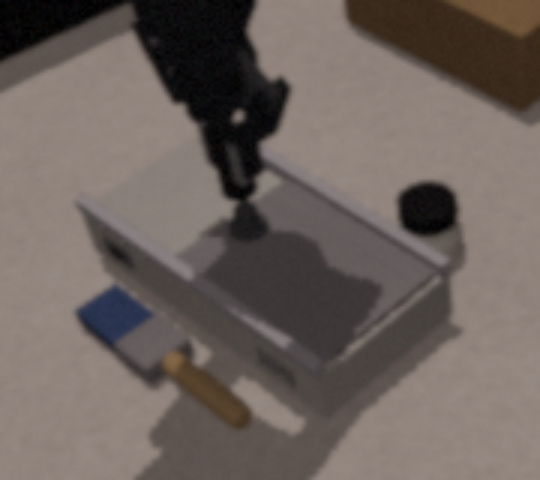

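The wrist crop shows the knob, at full-image (255,230), held between the pads and clear of the collar below it. The side crop shows the hand on the knob with the cover still shut. The 7 N downward pull fits a plunger lift of about 12 mm. The sideways 6 N and the 22 mm opening need checking first: is the knob centred on the pads in x?

Run:
```python
from h import *
st=get_state();M=R.from_quat(st["tcp_rot"]).as_matrix()
f,cx,cy,o,A,_=cam("wrist")
for dx in (0,.011,-.011):
  for z in (-.019,0,-.032):
    q=A.T@(st["eef_pos"]+M@[dx,0,z]-o); print(dx,z,(cx-f*q[0]/q[2]).round(0),(cy+f*q[1]/q[2]).round(0))
print(st["contact_force"],st["wrist_torque"])
```

```text
0 -0.019 252.0 235.0
0 0 252.0 222.0
0 -0.032 252.0 246.0
0.011 -0.019 252.0 217.0
0.011 0 252.0 206.0
0.011 -0.032 252.0 226.0
-0.011 -0.019 252.0 253.0
-0.011 0 252.0 239.0
-0.011 -0.032 252.0 266.0
[ 5.99219657  2.17262424 -7.83571872] [ 0.31688158 -1.06315963  0.01663624]
```

The knob sits about 8 mm off the pads' centre along tool +x, which explains the sideways push. I regrip: set it down, open, shift 7 mm and close.

```bash
python3 -m handwheel '[[[0.015,0,0,0.007,0],[0.015,0,0,0.007,0],[0.05,0,0,0,0],[0.05,0,0,0,0],[0.05,0,0,0,0],[0.05,0.007,0,0,0],[0.05,0,0,0,0],[0.015,0,0,0,0],[0.015,0,0,0,0],[0.015,0,0,0,0],[0.015,0,0,0,0],[0.015,0,0,0,0]]]' 50
python3 -m handwheel '[[[0.015,0,0,-0.004,0],[0.015,0,0,-0.004,0],[0.015,0,0,-0.004,0],[0.015,0,0,-0.002,0],[0.015,0,0,0,0],[0.015,0,0,0,0]]]'
```

```text
time: 5.32
eef_pos: [0.52, 0.2377, 0.076]
tcp_rot: [-0.046, 0.999, -0.0, -0.001]
contact_force: [-2.5, -0.2, 3.0]
opening: 0.258
finger_force: 48.9
time: 5.82
eef_pos: [0.5199, 0.2377, 0.0891]
tcp_rot: [-0.046, 0.999, 0.0, -0.0]
contact_force: [1.2, 2.0, -7.1]
opening: 0.257
finger_force: 49.3
```

The grip is centred and the lift is about 12–13 mm at 7 N. Now slide.

```bash
python3 -m handwheel '[[[0.015,0,0.004,0,0],[0.015,0,0.008,0,0],[0.015,0,0.009,0,0],[0.015,0,0.01,0,0],[0.015,0,0.01,0,0],[0.015,0,0.01,0,0],[0.015,0,0.01,0,0],[0.015,0,0.009,0,0],[0.015,0,0.009,0,0],[0.015,0,0.008,0,0],[0.015,0,0,0,0],[0.015,0,0,0,0]]]'
```

```text
time: 6.82
eef_pos: [0.5111, 0.3256, 0.0894]
tcp_rot: [-0.046, 0.999, 0.001, -0.001]
contact_force: [-4.9, 0.1, -7.6]
opening: 0.258
finger_force: 49.6
```

The tool travelled 88 mm and is still holding. Set the knob down, release, and go straight up.

```bash
python3 -m handwheel '[[[0.015,0,0,0.005,0],[0.015,0,0,0,0],[0.055,0,0,0,0],[0.055,0,0,0,0],[0.055,0,0,0,0],[0.055,0,0,-0.01,0],[0.055,0,0,-0.03,0],[0.055,0,0,-0.035,0],[0.055,0,0,-0.035,0],[0.055,0,0,0,0],[0.055,0,0,0,0]]]'
python3 - <<'E'
from h import *
st=get_state();M=R.from_quat(st["tcp_rot"]).as_matrix()
c=cam("wrist");im=viewer.read_camera("wrist");cv2.imwrite("pics/w4.png",im)
print(st["eef_pos"],st["contact_force"])
for r in viewer.pinpoint("wrist","long_knob")[:2]:
    u=np.array(r["xy"])*[512,384]; print(r["confidence"],u,atz(c,*u,.099))
E
```

```text
time: 7.73
eef_pos: [0.5155, 0.3253, 0.2009]
tcp_rot: [-0.046, 0.999, 0.002, 0.005]
contact_force: [-0.4, -1.1, -0.1]
opening: 0.645
finger_force: 0.0
[0.51546713 0.32531009 0.20092061] [-0.37615601 -1.11831691 -0.11080496]
0.68 [250.0096 182.8992] [0.51691525 0.3233068  0.099     ]
```

View pics/w4.png

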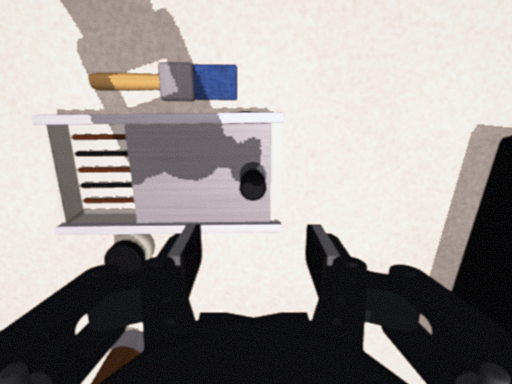

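The cover's right edge (column ~270) now lines up with the box's far end. The brushes are uncovered at columns 75–130. The knob at (252,182) is free and at the expected position, about 87 mm from where it started. The short box was never touched.

```bash
python3 -c "
from plant import sign_off;print(sign_off())"
```

```text
the job is handed in; nothing more can be done
None
```

The long steriliser's cover is open about 87 mm of its 90 mm, its knob is let go, the short box was never touched, and the job is handed in (no verdict came back).

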